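# Put away the probe fittings and hold the well cap home

## Robot

A 6-joint arm with a two-finger parallel gripper is mounted at the origin on the work surface. World frame = base frame: x ahead of the robot, y to its left, z up, the work surface at z = 0. Lengths are in m, angles in rad, forces in N, time in s.
With the tool pointing down it reaches from about 0.35 to 0.85 m from the base axis. Payload 8.1 kg.
Tool frame: the origin (TCP) lies at the very end of the fingers, on their centre line; the grasp point (between the pads) lies 19 mm behind it; z points along the fingers, y is the line along which they close (so a half turn about z gives the same grasp; the last joint's range is limited). The gripper opens to 93 mm and grips with 3 to 60 N. Pads are 15 mm wide; open, the fingers measure 128 mm over their backs; the gripper's body (75 mm by 188 mm) begins 65 mm behind the grasp point.
Start: joints at [1.116, 0.13, 1.488, -0, 1.523, -0.085], TCP at [0.217, 0.559, 0.219] pointing down, gripper open.
Joint ranges: [-2.96, 2.96], [-0.89, 2.26], [0.02, 2.5], [-1.34, 4.48], [0, 2.73], [-2.66, 2.66]. Speed limits (rad/s): [2.39, 2.39, 2.79, 3.14, 3.14, 3.14].

## Interface

Orientations are given as a 3x3 rotation matrix whose columns are the frame's x, y, z axes.
In Python, from cell import arm gives the robot as it stands.
- The arm moves only by the tool carry_out, never from a script. Its argument "plan" is a list that holds one entry, the list of rows, each a list of 7 numbers: the shift along the tool's x, y, z as a fraction of full scale, then the turn, a rotation vector about the tool's x, y, z as a fraction of full scale, then the opening, from -1 (shut) to 1 (fully open), so that 0 is half open. In form: [[[x, y, z, ax, ay, az, grip], ...]]. A call has 1 to 5 rows; each row shifts and turns the commanded pose from where the row before left it, along the tool's axes as they then stand; what a row does not reach is not made up. Full scale, the value 1, is 0.02 m for a shift and 0.1 rad for a turn. A row lasts 1/8 s, in which the tool goes at most 62.5 mm and 10.7 degrees, less where a joint would pass 70% of its speed; a pose out of reach is approached as far as the arm can. A call with a number of a shift or a turn outside -1 to 1 is refused whole. A call with a gripper value outside its range is refused whole. The fingers move at their own pace and stop on an object; the grip force is fixed at half the most. Time passes only in rows, so rows that do not move let the fingers close. It gives the time, the measured TCP pose, the force, the opening and the grip force at its end, in the units of the state.
- arm.state(): the state, without advancing time (a new reading comes with each control period).
- arm.capture(name): name is "side" or "top"; returns a dict with "image" (384x512x3 uint8, blue, green, red), "fx", "fy", "cx", "cy" (pixels), "T" (4x4, takes a point from camera to world coordinates). Camera axes: x right, y down, z forward; pixel columns grow to the right and rows downward; lengths in m; the calibration is good to about 2 mm. A picture is of the moment at which its call begins. There is no depth.
- arm.sign_off(): hands the job in; it is judged then, once.
Trained networks look in a picture, given as the dict that the camera call returned (one of the last four; its "shot" number tells which), for a name from the list of things; names that differ only in an ending like _2 or _b are one class to them, and where a whole thing is asked for, a point or a joint stands for the part that bears it (a point fixed in the world has none). Each returns a list of dicts, best first, with "conf" (0 to 1); they miss things now and then, are a little off and sometimes report something else, mostly with a low value. They report only what shows in the picture. A call takes as long as a camera call. They do not tell look-alikes from the thing itself.
- arm.search_frame(picture, target): "at" ([x, y, z] in m, in world coordinates, good to about 4 mm: the middle of the surface that is visible of it).
- arm.trace(picture, target): "pixels" (384x512 bool, what is visible of it).
The state is a dict: "clock": time; "qpos": joint angles; "joint_velocities": joint speeds; "joint_efforts": joint torques, N m; "tcp_pos": TCP position; "ee_rot": TCP orientation; "force": force on the tool from outside, world axes, zero at the start; "torque": the same for the moment, N m; "width": finger opening in m; "grip_force": force on a finger pad.
Only numpy, scipy, OpenCV 4.12 (cv2) and the standard library are available. Lean on these libraries where they do the work, as an engineer would, in place of code of your own. Each camera call takes 0.05 s, during which the arm holds its last target. There are 200 camera calls.

## Task

Pack up after a calibration run: first put the loose brass sleeve into the blue bin that already holds a brass sleeve and the loose black clip into the white bin that already holds a black clip, leaving the phone and the thermometer where they lie. Then close the reference well: turn the knurled cap, which sits high on hidden pins, until its hidden keyways drop over the pins, push it fully home against the spring seal, and finish while still holding it pushed down there, so that the lid switch can be checked.

Things in the scene. Friction and masses are not known exactly. Their poses are not given: they have to be found in the camera images.
- sleeve_mid (a point): centre of the loose brass sleeve: a smooth solid-walled cylinder 28 mm in diameter, 55 mm tall, standing upright on the bench, 0.18 kg; the point is half-way up (27.5 mm), z along its axis
- clip_mid (a point): centre of the loose black plastic clip with two grey bands: a block 64 mm long (its x), 24 mm wide (its y) and 24 mm high over its middle 30 mm (20 mm at the ends), lying flat, about 0.06 kg; the point is half-way up (12 mm)
- sleeve_bin: blue open bin for brass sleeves, fixed; outside 140 mm (its x) by 160 mm (its y) by 45 mm high, walls and floor 4 mm; origin at the centre of its underside. A brass sleeve lies fixed in it along y at x = +50 mm (28 mm thick); the rest of the floor is free, so x = -10 mm, y = 0 is a good place
- clip_bin: white open bin for black clips, fixed; same size and axes as the blue bin. A black clip lies fixed in it along y at x = +50 mm (24 mm thick); x = -10 mm, y = 0 is a good place
- cap_mid (a point): centre of the loose knurled metal cap with a red disc on top: 56 mm in diameter (57.8 over the knurls), 52 mm tall, 0.16 kg, closed on top, may be gripped across any diameter; the point is half-way up, z up. At the start its rim is 23 mm over the deck, resting inside on three hidden pins; it has about 2 mm play each way on a 30 mm spigot. Fully home its rim is 5 mm over the deck
- cap_rim (a point): centre of the cap's lower rim, 26 mm under its centre. Inside are three keyways 120 degrees apart; turning the cap clockwise seen from above by 0.3 to 1.4 rad brings them over the pins, to within about 6 degrees either way. Pin and keyway directions cannot be seen or read. Then it goes down freely by 12 mm, to the seal plate, and 6 mm more against the spring
- port (a point): point on the deck of the reference cell, on the axis of the well spigot; the deck is 55 mm over the bench, z up. The cell is a fixed low dark unit 200 mm (its x) by 160 mm (its y) with a grey deck and a blue display along its +x edge, no more than 3 mm proud of the deck
- seal (a joint): orange spring seal plate (61 mm disc round the spigot under the cap), how far it is pushed down in m: 0 free (top 11 mm over the deck), 0.006 fully down at a hard stop; takes about 3.5 N to start and 8 N fully down, springs back when let go
- phone: bystander: black phone 75 by 155 by 9 mm lying on the bench, origin under its centre; leave alone
- thermometer: bystander: black pocket thermometer 32 by 85 by 18 mm with a thin 110 mm steel stem along its -y, lying on the bench, origin under its body's centre; leave alone
Things that resemble listed ones, but are neither listed nor needed, are in the scene too. Leave any green or orange look-alike of the part that bears sleeve_mid alone.

How it is judged:
On the way, in this order (a step that is already met when the one before it is completed fails the run):
1. the sleeve lies released in the blue bin and the clip in the white bin, while the cap still stands high (x of sleeve_mid in the frame of sleeve_bin between -0.066 and 0.066 m and y of sleeve_mid in the frame of sleeve_bin between -0.076 and 0.076 m and z of sleeve_mid in the frame of sleeve_bin below 0.055 m and contact force between the fingers and sleeve below 0.3 N and linear speed of each of sleeve, clip below 0.05 m/s and x of clip_mid in the frame of clip_bin between -0.066 and 0.066 m and y of clip_mid in the frame of clip_bin between -0.076 and 0.076 m and z of clip_mid in the frame of clip_bin below 0.055 m and contact force between the fingers and clip below 0.3 N and z of cap_mid in the frame of port above 0.044 m), for 0.2 s.
2. the cap has been turned, has dropped over the pins and is held pushed home by the fingers (horizontal distance between cap_mid and port below 0.006 m and angle between cap_mid's own z axis and vertical below 0.12 rad and value of joint seal above 0.0042 m and z of cap_mid in the frame of port below 0.0335 m and contact force between the fingers and cap above 2 N), for 0.3 s.
At the end, for the whole second after the job is handed in: Cap within 6 mm of the port axis, within 0.12 rad of upright, centre under 33.5 mm over the deck, seal down more than 4.2 of its 6 mm, fingers on the cap with over 2 N; brass sleeve at rest, released, in the blue bin, black clip in the white bin (all of step 2 and x of sleeve_mid in the frame of sleeve_bin between -0.066 and 0.066 m and y of sleeve_mid in the frame of sleeve_bin between -0.076 and 0.076 m and z of sleeve_mid in the frame of sleeve_bin below 0.055 m and contact force between the fingers and sleeve below 0.3 N and linear speed of each of sleeve, clip below 0.05 m/s and x of clip_mid in the frame of clip_bin between -0.066 and 0.066 m and y of clip_mid in the frame of clip_bin between -0.076 and 0.076 m and z of clip_mid in the frame of clip_bin below 0.055 m and contact force between the fingers and clip below 0.3 N); the arm keeps its last pose, push and grip.
It fails at once if the phone is moved by more than 30 mm (distance of phone from where it was at the start of the episode above 0.03 m).
It fails at once if the thermometer is moved by more than 30 mm (distance of thermometer from where it was at the start of the episode above 0.03 m).
It also fails if it takes over 72 s, if anything falls off the work surface, if the arm or the gripper's body presses on something with over 40 N, if the wrist force passes 120 N, or if a joint passes its speed limit or range.

## Working session

There is one attempt and no reset: what is moved stays moved. The work goes in short steps, Python scripts to look and compute and a tool call to move; the robot and the scene stay as the last step left them, time stands still between calls to the robot, and variables do not carry over. Pictures are saved under pics/ and viewed, at most 10 in all, crops included, and the job is handed in when it is done.

Besides the shell and the picture viewer there is one more tool, called after ">>>" by a JSON object that holds its "fn" and its "kwargs", one argument or row to a line. carry_out: Moves the arm, as the interface text tells. Shift numbers are shares of 0.02 m and turn numbers shares of 0.1 rad, none past 1 either way. Its arguments: {"type":"object","properties":{"plan":{"type":"array","items":{"type":"array","items":{"type":"array","items":{"type":"number","minimum":-1,"maximum":1}}}}},"required":["plan"]}

```bash
mkdir -p pics; ls; cat > h.py <<'E'
import numpy as np, cv2
from cell import arm
def proj(c,p):
    q=np.linalg.inv(c["T"])@np.r_[p,1]; return np.array([c["fx"]*q[0]/q[2]+c["cx"],c["fy"]*q[1]/q[2]+c["cy"]])
def ray(c,uv):
    d=c["T"][:3,:3]@np.array([(uv[0]-c["cx"])/c["fx"],(uv[1]-c["cy"])/c["fy"],1]); return c["T"][:3,3],d
def at_z(c,uv,z):
    o,d=ray(c,uv); return o+d*(z-o[2])/d[2]
def tri(a,ua,b,ub):
    A=[];B=[]
    for c,u in((a,ua),(b,ub)):
        o,d=ray(c,u); d=d/np.linalg.norm(d); P=np.eye(3)-np.outer(d,d); A.append(P);B.append(P@o)
    return np.linalg.lstsq(np.vstack(A),np.hstack(B),rcond=None)[0]
E
python3 - <<'E'
from h import *
np.set_printoptions(precision=4,suppress=True)
s=arm.state(); print(s["clock"],s["tcp_pos"],s["ee_rot"],s["width"])
for n in("top","side"):
    c=arm.capture(n); cv2.imwrite(f"pics/{n}0.png",c["image"]); print(n,c["fx"],c["T"])
    for t in("sleeve_mid","clip_mid","sleeve_bin","clip_bin","cap_mid","port","phone","thermometer","seal"):
        try:
            for r in arm.search_frame(c,t)[:5]: print(t,round(r["conf"],2),np.array(r["at"]),proj(c,r["at"]).round())
        except Exception as e: print(t,e)
E
```

```text
pics
0.0 [0.2166 0.5589 0.2176] [[-0.9324  0.3615 -0.0008]
 [ 0.3615  0.9324 -0.0017]
 [ 0.0001 -0.0018 -1.    ]] 0.09287903109323863
top 449.1749873096955 [[ 0.0445 -0.9739  0.2224  0.3453]
 [-0.999  -0.0425  0.0135 -0.0613]
 [-0.0037 -0.2228 -0.9749  1.2189]
 [ 0.      0.      0.      1.    ]]
clip_mid 0.77 [ 0.4521 -0.2465  0.0208] [332. 258.]
sleeve_bin 0.93 [0.4656 0.304  0.0014] [127. 244.]
sleeve_bin 0.53 [ 0.5471 -0.0258  0.0511] [250. 217.]
clip_bin 0.68 [0.6409 0.2811 0.0035] [142. 182.]
cap_mid 0.76 [ 0.5577 -0.0223  0.1311] [248. 207.]
port 0.84 [ 0.5473 -0.0243  0.0534] [249. 217.]
phone 0.96 [ 0.4742 -0.417   0.0055] [394. 253.]
phone 0.67 [ 0.5559 -0.0244  0.1294] [249. 208.]
thermometer 0.91 [0.7398 0.0282 0.0157] [234. 151.]
seal 0.37 [ 0.5358 -0.0225  0.0644] [248. 220.]
side 460.62832378482284 [[ 0.9499 -0.1604  0.2681  0.2391]
 [-0.3125 -0.4843  0.8172 -1.1865]
 [-0.0013 -0.8601 -0.5102  0.7775]
 [ 0.      0.      0.      1.    ]]
sleeve_mid 0.74 [ 0.6191 -0.3204  0.041 ] [293. 248.]
sleeve_mid 0.69 [ 0.6849 -0.3634  0.038 ] [323. 254.]
sleeve_mid 0.62 [ 0.575  -0.2585  0.0417] [269. 237.]
sleeve_mid 0.49 [ 0.5546 -0.3298  0.0374] [270. 256.]
clip_mid 0.86 [ 0.4517 -0.259   0.0236] [224. 252.]
sleeve_bin 0.84 [0.469  0.3083 0.0243] [189. 157.]
sleeve_bin 0.47 [0.6478 0.2917 0.0223] [238. 153.]
clip_bin 0.55 [0.6467 0.2915 0.0231] [237. 153.]
cap_mid 0.72 [0.7415 0.0142 0.0215] [289. 185.]
cap_mid 0.65 [ 0.5543 -0.0413  0.1169] [238. 176.]
port 0.69 [ 0.5416 -0.072   0.0583] [237. 199.]
phone 0.69 [ 0.4728 -0.4319  0.0098] [252. 299.]
thermometer 0.64 [0.741  0.0182 0.0193] [288. 185.]
seal 0.5 [ 0.5547 -0.0411  0.0679] [238. 190.]
```

View pics/top0.png

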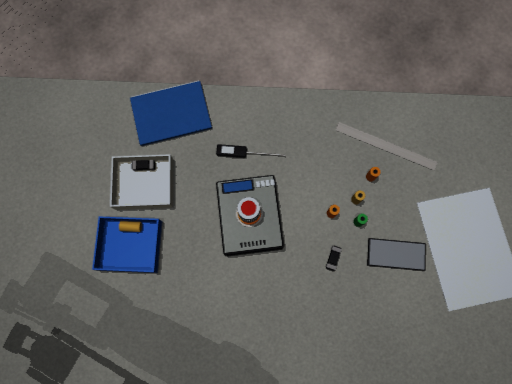

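View pics/side0.png

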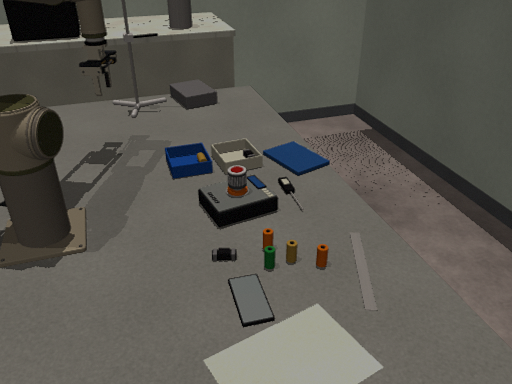

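The top view shows the brass sleeve at (359,197), with orange ones at (333,211) and (374,173) and a green one at (361,220). The clip is at (333,258), the cap at (248,209), the blue bin at (128,245) and the white bin at (142,182). In the side view the brass sleeve is at (292,252) and the clip at (224,254).

```bash
cat > m.py <<'E'
from h import *
np.set_printoptions(precision=4,suppress=True)
t=arm.capture("top"); s=arm.capture("side")
def blobs(c,hlo,hhi,smin,box):
    h=cv2.cvtColor(c["image"],cv2.COLOR_BGR2HSV); m=cv2.inRange(h,(hlo,smin,60),(hhi,255,255)); k=np.zeros_like(m); x0,y0,x1,y1=box; k[y0:y1,x0:x1]=255
    n,l,st,ce=cv2.connectedComponentsWithStats(m&k); return [(st[i],ce[i]) for i in range(1,n) if st[i][4]>25]
for nm,c,b in(("top",t,(315,155,395,235)),("side",s,(255,215,340,280))):
    for st,ce in blobs(c,0,90,110,b):
        h=cv2.cvtColor(c["image"],cv2.COLOR_BGR2HSV)[int(ce[1]),int(ce[0])]
        print(nm,st,ce.round(1),h)
def best(c,n,near):
    r=[x["pixels"] for x in arm.trace(c,n)]
    r=[p for p in r if p.any()]
    d=[np.linalg.norm(np.argwhere(p)[:,::-1].mean(0)-near) for p in r]
    return r[int(np.argmin(d))] if d and min(d)<25 else None
def quad(p):
    pts=np.argwhere(p)[:,::-1].astype(np.float32); return cv2.minAreaRect(pts)
C={}
for n,nt,ns in(("clip_mid",(333,258),(224,254)),("sleeve_bin",(128,245),(189,158)),("clip_bin",(142,182),(237,155)),("cap_mid",(248,209),(237,180)),("sleeve_mid",(359,197),(292,252))):
    a=best(t,n,nt); b=best(s,n,ns)
    if a is None or b is None: print(n,"missing",a is None,b is None)
    for nm,c,p in(("t",t,a),("s",s,b)):
        if p is not None: r=quad(p); print(n,nm,np.round(np.array(r[0]),1),np.round(r[1],1),round(r[2],1),p.sum(),cv2.boundingRect(p.astype(np.uint8)))
    if a is not None:
        z={"clip_mid":.024,"sleeve_bin":.045,"clip_bin":.045,"cap_mid":.13,"sleeve_mid":.055}[n]
        cor=np.array([at_z(t,q,z)[:2] for q in cv2.boxPoints(quad(a))]); print(cor.tolist(),"mean",cor.mean(0), "edge angles",[round(np.degrees(np.arctan2(*(cor[(i+1)%4]-cor[i])[::-1])),1) for i in range(2)],[np.linalg.norm(cor[(i+1)%4]-cor[i]).round(3) for i in range(2)])
big=cv2.resize(t["image"][140:275,85:395],None,fx=2.58,fy=2.58,interpolation=cv2.INTER_CUBIC)
cv2.imwrite("pics/tz.png",big)
E
python3 m.py
```

```text
top [367 167  14  10  86] [374.4 171.5] [150  18  14]
top [354 190  11  11  76] [359.2 195.1] [120  17  15]
top [327 204  13  11  91] [333.6 209.6] [150  15  17]
top [357 214  11  10  73] [361.7 218.4] [150  16  16]
side [263 228  12  25 228] [267.8 240. ] [ 12 249  85]
side [286 240  11  23 188] [291.  250.9] [ 19 188  68]
side [316 244  13  24 232] [321.5 255.3] [ 11 223  87]
clip_mid t [333.3 257.8] [11.1 26.1] 15.9 270 (326, 245, 16, 27)
clip_mid s [224.  254.5] [11. 24.] 90.0 271 (212, 249, 25, 12)
[[0.422381995284574, -0.22719612911825793], [0.4891725227720482, -0.2454576235218571], [0.48230260806051983, -0.2738805591980366], [0.4157016190642709, -0.25530087926354134]] mean [ 0.4524 -0.2505] edge angles [np.float64(-15.3), np.float64(-103.6)] [np.float64(0.069), np.float64(0.029)]
sleeve_bin t [127.1 244.2] [66.7 54.4] 2.5 3502 (93, 217, 69, 56)
sleeve_bin s [189.2 159.6] [31.3 44.1] 81.9 1251 (166, 144, 47, 34)
[[0.3917612251922645, 0.373645520269504], [0.5337804733970051, 0.38541272152887057], [0.5337789682290516, 0.20788997335926268], [0.392038475751963, 0.20086303322593713]
[... 655 characters left out ...]
92237997618, 0.0037508713472462415], [0.5870667224933346, -0.048359791173904716], [0.521848750185459, -0.0512391147937272], [0.5195894677286432, 0.0001914771478151861]] mean [ 0.5533 -0.0239] edge angles [np.float64(-87.5), np.float64(-177.5)] [np.float64(0.052), np.float64(0.065)]
sleeve_mid t [358. 197.] [ 9.9 14.1] 45.0 137 (351, 191, 15, 13)
sleeve_mid s [290.9 250.5] [ 9.7 21.2] 4.4 203 (286, 240, 11, 22)
[[0.6074112748850715, -0.2872794748965078], [0.635838523007997, -0.3138759063581157], [0.6175297438717688, -0.33230325014038564], [0.5892956737998591, -0.3057109085000273]] mean [ 0.6125 -0.3098] edge angles [np.float64(-43.1), np.float64(-134.8)] [np.float64(0.039), np.float64(0.026)]
```

View pics/tz.png

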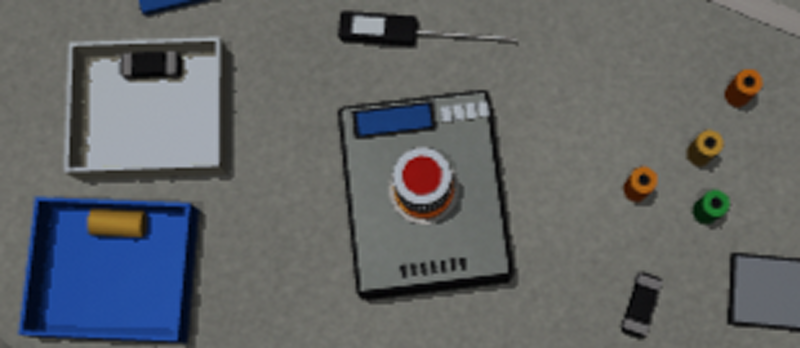

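The zoomed view shows the hole in the brass sleeve's top at (710,144), with neighbours at (643,181), (748,81) and (715,205). The red disc is at (422,175), and the bin rims are clear.

```bash
python3 - <<'E'
from h import *
np.set_printoptions(precision=4,suppress=True)
t=arm.capture("top"); s=arm.capture("side")
Z=lambda u,v:(u/2.58+85,v/2.58+140)
for n,p,z in(("brass",(710,144),.055),("or1",(643,181),.055),("or2",(748,81),.055),("green",(715,205),.055),("cap",(422,175),.13)):
    print(n,at_z(t,Z(*p),z))
for n,z,q in(("white",.045,[(70,43),(220,40),(220,172),(68,172)]),("blue",.045,[(36,200),(193,206),(185,340),(22,332)]),("cell",.055,[(338,108),(491,93),(513,280),(360,292)])):
    c=np.array([at_z(t,Z(*p),z)[:2] for p in q]); e=c-np.roll(c,1,0); print(n,c.tolist(),c.mean(0),np.linalg.norm(e,axis=1),np.degrees(np.arctan2(e[:,1],e[:,0])))
# triangulation: brass, centres
h=cv2.cvtColor(s["image"],cv2.COLOR_BGR2HSV)
m=cv2.inRange(h,(0,150,60),(6,255,255))|cv2.inRange(h,(172,150,60),(180,255,255)); m[:155]=0;m[190:]=0;m[:,:220]=0;m[:,255:]=0
M=cv2.moments(m,True); rs=(M["m10"]/M["m00"],M["m01"]/M["m00"])
h=cv2.cvtColor(t["image"],cv2.COLOR_BGR2HSV)
m=cv2.inRange(h,(0,150,60),(6,255,255))|cv2.inRange(h,(172,150,60),(180,255,255)); m[:190]=0;m[230:]=0;m[:,:230]=0;m[:,270:]=0
M=cv2.moments(m,True); rt=(M["m10"]/M["m00"],M["m01"]/M["m00"])
print("red",rs,rt,tri(t,rt,s,rs),"at .13",at_z(t,rt,.13),at_z(s,rs,.13))
b=at_z(t,Z(710,144),.055)
print("brass tri top",tri(t,Z(710,144),s,(292,243)),"side proj top, mid",proj(s,b),proj(s,b-[0,0,.0275]))
print("clip tri",tri(t,(333.3,257.8),s,(224,254.5)), at_z(t,(333.3,257.8),.016),at_z(s,(224,254.5),.016))
print("blue tri",tri(t,(127.1,244.2),s,(189.2,159.6)),"white",tri(t,(141.9,181.6),s,(236.4,154.9)))
E
```

```text
brass [ 0.6159 -0.3156  0.055 ]
or1 [ 0.5742 -0.2471  0.055 ]
or2 [ 0.6849 -0.3555  0.055 ]
green [ 0.5526 -0.3203  0.055 ]
cap [ 0.5561 -0.0239  0.13  ]
white [[0.6985087042220484, 0.3588567665992943], [0.708717740340275, 0.20014643895150175], [0.5665277981704304, 0.1875821439971987], [0.5596497508267072, 0.34462401923387936]] [0.6334 0.2728] [0.1396 0.159  0.1427 0.1572] [   5.8523  -86.3195 -174.9503   92.5078]
blue [[0.529008134676631, 0.3740833880100418], [0.5298707128325857, 0.21214976039636246], [0.394310200245566, 0.20749446561095974], [0.39495091784054365, 0.3715616085405425]] [0.462  0.2913] [0.1341 0.1619 0.1356 0.1641] [   1.0777  -89.6948 -178.0332   89.7762]
cell [[0.6374036964443772, 0.06911597698391139], [0.6603832868059079, -0.08874362905833852], [0.467568582948819, -0.11774654785887459], [0.4488516053309697, 0.03470579272170728]] [ 0.5536 -0.0257] [0.1917 0.1595 0.195  0.1536] [  10.3425  -81.7176 -171.4458   96.9993]
red (236.28571428571428, 169.20408163265307) (248.01840490797545, 207.43558282208588) [ 0.5563 -0.0225  0.1303] at .13 [ 0.557  -0.0225  0.13  ] [ 0.5558 -0.022   0.13  ]
brass tri top [ 0.6172 -0.316   0.0545] side proj top, mid [291.0905 242.9716] [290.7066 251.4489]
clip tri [ 0.4533 -0.2526  0.0104] [ 0.4529 -0.2518  0.016 ] [ 0.4516 -0.2594  0.016 ]
blue tri [0.4662 0.2989 0.0204] white [0.638  0.2763 0.0232]
```

>>> {"fn": "carry_out", "kwargs": {
  "plan": [
    [[-0.98,-0.96,0,0,0,0,0.1],[-0.98,-0.96,0,0,0,0,0.1],[-0.98,-0.96,0,0,0,0,0.1],[-0.98,-0.96,0,0,0,0,0.1],[-0.98,-0.96,0,0,0,0,0.1]]
  ]
}}

```text
clock: 2.33
tcp_pos: [0.2738, 0.4337, 0.2187]
ee_rot: [[-0.932, 0.361, 0.0], [0.361, 0.932, 0.0], [-0.0, 0.0, -1.0]]
force: [-0.7, -0.1, 0.8]
width: 0.0521
grip_force: 0.0
```

>>> {"fn": "carry_out", "kwargs": {
  "plan": [
    [[-0.98,-0.96,0,0,0,0,0.1],[-0.98,-0.96,0,0,0,0,0.1],[-0.98,-0.96,0,0,0,0,0.1],[-0.98,-0.96,0,0,0,0,0.1],[-0.98,-0.96,0,0,0,0,0.1]]
  ]
}}

```text
clock: 2.95
tcp_pos: [0.3305, 0.3088, 0.2188]
ee_rot: [[-0.932, 0.361, 0.0], [0.361, 0.932, 0.0], [-0.0, 0.0, -1.0]]
force: [0.0, -0.3, 0.5]
width: 0.0513
grip_force: 0.0
```

>>> {"fn": "carry_out", "kwargs": {
  "plan": [
    [[-0.98,-0.96,0,0,0,0,0.1],[-0.98,-0.96,0,0,0,0,0.1],[-0.98,-0.96,0,0,0,0,0.1],[-0.98,-0.96,0,0,0,0,0.1],[-0.98,-0.96,0,0,0,0,0.1]]
  ]
}}

```text
clock: 3.58
tcp_pos: [0.3872, 0.1838, 0.2188]
ee_rot: [[-0.932, 0.361, 0.0], [0.361, 0.932, 0.0], [-0.0, 0.0, -1.0]]
force: [0.5, -0.9, -0.7]
width: 0.0512
grip_force: 0.0
```

>>> {"fn": "carry_out", "kwargs": {
  "plan": [
    [[-0.98,-0.96,0,0,0,0,0.1],[-0.98,-0.96,0,0,0,0,0.1],[-0.98,-0.96,0,0,0,0,0.1],[-0.98,-0.96,0,0,0,0,0.1],[-0.98,-0.96,0,0,0,0,0.1]]
  ]
}}

```text
clock: 4.2
tcp_pos: [0.4439, 0.0588, 0.2188]
ee_rot: [[-0.932, 0.362, 0.001], [0.362, 0.932, 0.0], [-0.001, 0.0, -1.0]]
force: [0.3, 0.0, 1.0]
width: 0.0513
grip_force: 0.0
```

>>> {"fn": "carry_out", "kwargs": {
  "plan": [
    [[-0.98,-0.96,0,0,0,0,0.1],[-0.98,-0.96,0,0,0,0,0.1],[-0.98,-0.96,0,0,0,0,0.1],[-0.98,-0.96,0,0,0,0,0.1],[-0.98,-0.96,0,0,0,0,0.1]]
  ]
}}

```text
clock: 4.82
tcp_pos: [0.5006, -0.0661, 0.2188]
ee_rot: [[-0.932, 0.362, 0.0], [0.362, 0.932, -0.0], [-0.0, 0.0, -1.0]]
force: [0.1, 0.2, 0.3]
width: 0.0512
grip_force: 0.0
```

>>> {"fn": "carry_out", "kwargs": {
  "plan": [
    [[-0.98,-0.96,0,0,0,0,0.1],[-0.98,-0.96,0,0,0,0,0.1],[-0.98,-0.96,0,0,0,0,0.1],[-0.98,-0.96,0,0,0,0,0.1],[-0.98,-0.96,0,0,0,0,0.1]]
  ]
}}

```text
clock: 5.45
tcp_pos: [0.5573, -0.191, 0.2187]
ee_rot: [[-0.932, 0.361, 0.0], [0.361, 0.932, -0.0], [-0.0, 0.0, -1.0]]
force: [0.5, -0.5, 1.4]
width: 0.0509
grip_force: 0.0
```

>>> {"fn": "carry_out", "kwargs": {
  "plan": [
    [[-0.98,-0.96,0.5,0,0,0,0.1],[-0.98,-0.96,0.5,0,0,0,0.1],[-0.98,-0.96,0.5,0,0,0,0.1],[-0.98,-0.96,0.5,0,0,0,0.1],[-0.98,-0.96,0.5,0,0,0,0.1]]
  ]
}}

```text
clock: 6.08
tcp_pos: [0.6139, -0.3159, 0.1682]
ee_rot: [[-0.932, 0.361, -0.0], [0.361, 0.932, 0.0], [0.0, 0.0, -1.0]]
force: [0.3, -0.1, 0.4]
width: 0.0514
grip_force: 0.0
```

>>> {"fn": "carry_out", "kwargs": {
  "plan": [
    [[-0.07,0.03,1,0,0,0,0.1],[0,0,1,0,0,0,0.1],[0,0,1,0,0,0,0.1],[0,0,1,0,0,0,0.1],[0,0,0,0,0,0,0.1]]
  ]
}}

```text
clock: 6.7
tcp_pos: [0.6135, -0.3137, 0.0857]
ee_rot: [[-0.933, 0.361, -0.004], [0.361, 0.933, 0.002], [0.004, 0.001, -1.0]]
force: [0.1, -0.2, 0.4]
width: 0.051
grip_force: 0.0
```

```bash
python3 - <<'E'
from h import *
c=arm.capture("side"); p=arm.state()["tcp_pos"]; print(p,proj(c,p),proj(c,[.616,-.316,.055]))
a=cv2.resize(c["image"][190:290,220:360],None,fx=4,fy=4,interpolation=cv2.INTER_CUBIC)
t=arm.capture("top"); b=cv2.resize(t["image"][140:240,310:410],None,fx=4,fy=4,interpolation=cv2.INTER_CUBIC)[:,:230]
cv2.imwrite("pics/g1.png",np.hstack([a,b]))
E
```

```text
[ 0.61444326 -0.31428512  0.08749921] [290.80982798 232.50823102] [291.16829361 243.05814686]
```

View pics/g1.png

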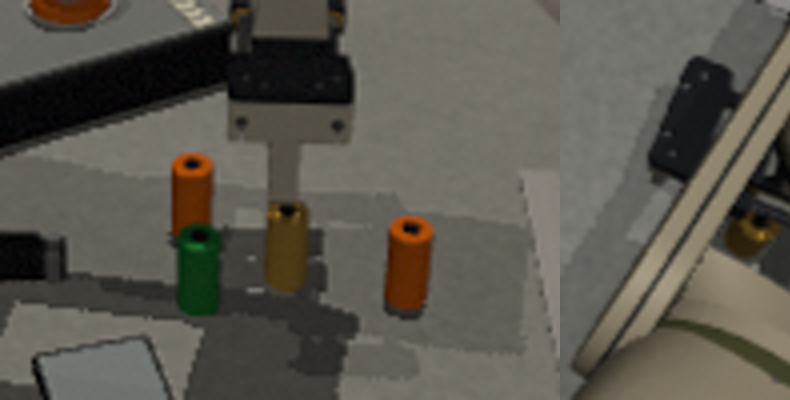

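The side crop (left part) shows the fingers lined up over the brass sleeve at (287,245), with the orange and green neighbours clear of them.

>>> {"fn": "carry_out", "kwargs": {
  "plan": [
    [[-0.09,0,0.9,0,0,0,0.1],[0,0,0.9,0,0,0,0.1],[0,0,0.9,0,0,0,0.1],[0,0,0.9,0,0,0,0.1],[0,0,0,0,0,0,0.1]]
  ]
}}

```text
clock: 7.42
tcp_pos: [0.615, -0.3146, 0.0135]
ee_rot: [[-0.932, 0.361, -0.004], [0.361, 0.932, 0.002], [0.005, 0.001, -1.0]]
force: [-0.3, 0.6, -0.6]
width: 0.0512
grip_force: 0.0
```

>>> {"fn": "carry_out", "kwargs": {
  "plan": [
    [[0,0,0,0,0,0,-1],[0,0,0,0,0,0,-1],[0,0,0,0,0,0,-1],[0,0,0,0,0,0,-1]]
  ]
}}

```text
clock: 7.92
tcp_pos: [0.6176, -0.3159, 0.0178]
ee_rot: [[-0.932, 0.361, 0.002], [0.361, 0.932, -0.001], [-0.002, -0.0, -1.0]]
force: [0.0, 2.1, 4.0]
width: 0.0281
grip_force: 30.0
```

>>> {"fn": "carry_out", "kwargs": {
  "plan": [
    [[0,0,-1,0,0,0,-1],[0,0,-1,0,0,0,-1],[0,0,-1,0,0,0,-1],[0,0,-1,0,0,0,-1]]
  ]
}}

```text
clock: 8.43
tcp_pos: [0.6171, -0.3159, 0.0988]
ee_rot: [[-0.932, 0.361, 0.001], [0.361, 0.932, -0.001], [-0.001, -0.0, -1.0]]
force: [-0.7, -0.3, -1.4]
width: 0.0276
grip_force: 30.0
```

>>> {"fn": "carry_out", "kwargs": {
  "plan": [
    [[0.71,0.98,-1,0,0,0,-1],[0.71,0.98,-1,0,0,0,-1],[0.71,0.98,-1,0,0,0,-1],[0.71,0.98,-1,0,0,0,-1],[0.71,0.98,-1,0,0,0,-1]]
  ]
}}

```text
clock: 9.05
tcp_pos: [0.5858, -0.1979, 0.1985]
ee_rot: [[-0.932, 0.362, 0.001], [0.362, 0.932, -0.0], [-0.001, -0.0, -1.0]]
force: [-0.7, 0.1, -1.1]
width: 0.028
grip_force: 30.0
```

>>> {"fn": "carry_out", "kwargs": {
  "plan": [
    [[0.71,0.98,0,0,0,0,-1],[0.71,0.98,0,0,0,0,-1],[0.71,0.98,0,0,0,0,-1],[0.71,0.98,0,0,0,0,-1],[0.71,0.98,0,0,0,0,-1]]
  ]
}}

```text
clock: 9.68
tcp_pos: [0.5547, -0.0801, 0.1965]
ee_rot: [[-0.932, 0.361, -0.0], [0.361, 0.932, 0.0], [0.0, -0.0, -1.0]]
force: [-1.0, -0.1, -2.6]
width: 0.0277
grip_force: 30.0
```

>>> {"fn": "carry_out", "kwargs": {
  "plan": [
    [[0.71,0.98,0,0,0,0,-1],[0.71,0.98,0,0,0,0,-1],[0.71,0.98,0,0,0,0,-1],[0.71,0.98,0,0,0,0,-1],[0.71,0.98,0,0,0,0,-1]]
  ]
}}

```text
clock: 10.3
tcp_pos: [0.5238, 0.037, 0.1966]
ee_rot: [[-0.932, 0.361, -0.0], [0.361, 0.932, 0.0], [0.0, -0.0, -1.0]]
force: [-0.6, -0.1, -1.7]
width: 0.0278
grip_force: 30.0
```

>>> {"fn": "carry_out", "kwargs": {
  "plan": [
    [[0.71,0.98,0,0,0,0,-1],[0.71,0.98,0,0,0,0,-1],[0.71,0.98,0,0,0,0,-1],[0.71,0.98,0,0,0,0,-1],[0.71,0.98,0,0,0,0,-1]]
  ]
}}

```text
clock: 10.92
tcp_pos: [0.4929, 0.1539, 0.1966]
ee_rot: [[-0.932, 0.361, -0.0], [0.361, 0.932, -0.0], [0.0, -0.0, -1.0]]
force: [0.6, -1.0, -1.5]
width: 0.0277
grip_force: 30.0
```

>>> {"fn": "carry_out", "kwargs": {
  "plan": [
    [[0.71,0.98,0.5,0,0,0,-1],[0.71,0.98,0.5,0,0,0,-1],[0.71,0.98,0.5,0,0,0,-1],[0.71,0.98,0.5,0,0,0,-1],[0.71,0.98,0.5,0,0,0,-1]]
  ]
}}

```text
clock: 11.55
tcp_pos: [0.462, 0.2708, 0.1463]
ee_rot: [[-0.932, 0.361, -0.0], [0.361, 0.932, -0.0], [-0.0, -0.0, -1.0]]
force: [-0.5, 0.2, -2.0]
width: 0.0278
grip_force: 30.0
```

>>> {"fn": "carry_out", "kwargs": {
  "plan": [
    [[0.71,0.98,0.5,0,0,0,-1],[0,0,0.5,0,0,0,-1],[0,0,0,0,0,0,-1]]
  ]
}}

```text
clock: 11.92
tcp_pos: [0.4557, 0.2924, 0.1255]
ee_rot: [[-0.933, 0.361, -0.002], [0.361, 0.933, -0.001], [0.001, -0.002, -1.0]]
force: [0.3, -0.1, -1.3]
width: 0.0275
grip_force: 30.0
```

```bash
python3 - <<'E'
from h import *
c=arm.capture("side"); p=arm.state()["tcp_pos"]; print(p,proj(c,p))
a=cv2.resize(c["image"][90:210,140:300],None,fx=4,fy=4,interpolation=cv2.INTER_CUBIC)
cv2.imwrite("pics/g2.png",a)
E
```

```text
[0.45628177 0.29238503 0.12620795] [183.80998449 133.7140525 ]
```

View pics/g2.png

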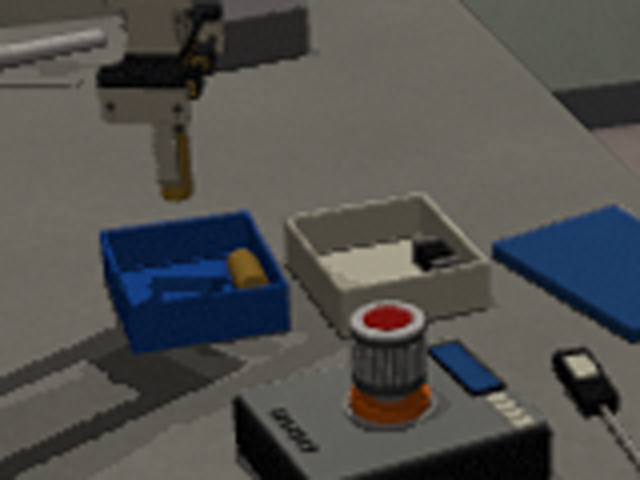

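The side view shows the gripped sleeve above the blue bin's free floor at (175,195), and the cap still high at (388,350).

>>> {"fn": "carry_out", "kwargs": {
  "plan": [
    [[0,0,1,0,0,0,-1],[0,0,1,0,0,0,-1],[0,0,1,0,0,0,-1],[0,0,1,0,0,0,-1],[0,0,0.9,0,0,0,-1]]
  ]
}}

```text
clock: 12.6
tcp_pos: [0.4573, 0.2924, 0.0285]
ee_rot: [[-0.932, 0.362, 0.001], [0.362, 0.932, 0.0], [-0.001, 0.0, -1.0]]
force: [0.3, 0.5, -2.0]
width: 0.0277
grip_force: 30.0
```

>>> {"fn": "carry_out", "kwargs": {
  "plan": [
    [[0,0,0.2,0,0,0,-1],[0,0,0,0,0,0,0.1],[0,0,0,0,0,0,0.1],[0,0,0,0,0,0,0.1]]
  ]
}}

```text
clock: 13.1
tcp_pos: [0.4575, 0.2933, 0.0257]
ee_rot: [[-0.932, 0.361, 0.002], [0.361, 0.932, 0.001], [-0.001, 0.001, -1.0]]
force: [0.3, -0.5, 0.1]
width: 0.0499
grip_force: 0.0
```

>>> {"fn": "carry_out", "kwargs": {
  "plan": [
    [[0,0,-1,0,0,0,0.1],[0,0,-1,0,0,0,0.1],[0,0,-1,0,0,0,0.1],[0,0,-1,0,0,0,0.1],[0,0,-1,0,0,0,0.1]]
  ]
}}

```text
clock: 13.72
tcp_pos: [0.4569, 0.2931, 0.1259]
ee_rot: [[-0.932, 0.361, 0.001], [0.361, 0.932, 0.0], [-0.001, 0.001, -1.0]]
force: [-0.0, -0.0, 0.2]
width: 0.051
grip_force: 0.0
```

```bash
python3 - <<'E'
from h import *
c=arm.capture("side"); t=arm.capture("top")
a=cv2.resize(c["image"][90:210,140:300],None,fx=3,fy=3,interpolation=cv2.INTER_CUBIC)
b=cv2.resize(t["image"][200:320,80:180],None,fx=3,fy=3,interpolation=cv2.INTER_CUBIC)
cv2.imwrite("pics/g3.png",np.hstack([a,b]))
E
```

```text
(no output)
```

View pics/g3.png

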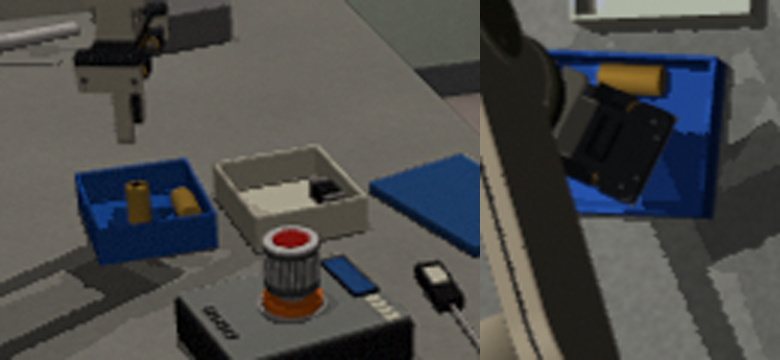

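The side crop shows the brass sleeve standing released in the blue bin at (138,202), beside the fixed one.

>>> {"fn": "carry_out", "kwargs": {
  "plan": [
    [[-0.37,-0.98,0,0,0,0,0.1],[-0.37,-0.98,0,0,0,0,0.1],[-0.37,-0.98,0,0,0,0,0.1],[-0.37,-0.98,0,0,0,0,0.1],[-0.37,-0.98,0,0,0,0,0.1]]
  ]
}}

```text
clock: 14.45
tcp_pos: [0.455, 0.186, 0.1236]
ee_rot: [[-0.932, 0.362, -0.001], [0.362, 0.932, -0.001], [0.001, -0.001, -1.0]]
force: [0.2, -0.3, -0.6]
width: 0.0512
grip_force: 0.0
```

>>> {"fn": "carry_out", "kwargs": {
  "plan": [
    [[-0.37,-0.98,0,0,0,0,0.1],[-0.37,-0.98,0,0,0,0,0.1],[-0.37,-0.98,0,0,0,0,0.1],[-0.37,-0.98,0,0,0,0,0.1],[-0.37,-0.98,0,0,0,0,0.1]]
  ]
}}

```text
clock: 15.08
tcp_pos: [0.4538, 0.0814, 0.1236]
ee_rot: [[-0.932, 0.362, -0.002], [0.362, 0.932, -0.0], [0.001, -0.001, -1.0]]
force: [-0.2, 0.3, -0.6]
width: 0.0512
grip_force: 0.0
```

>>> {"fn": "carry_out", "kwargs": {
  "plan": [
    [[-0.37,-0.98,0,0,0,0,0.1],[-0.37,-0.98,0,0,0,0,0.1],[-0.37,-0.98,0,0,0,0,0.1],[-0.37,-0.98,0,0,0,0,0.1],[-0.37,-0.98,0,0,0,0,0.1]]
  ]
}}

```text
clock: 15.7
tcp_pos: [0.4526, -0.023, 0.1236]
ee_rot: [[-0.932, 0.362, -0.002], [0.362, 0.932, 0.0], [0.001, -0.001, -1.0]]
force: [0.1, 0.9, 0.1]
width: 0.0512
grip_force: 0.0
```

>>> {"fn": "carry_out", "kwargs": {
  "plan": [
    [[-0.37,-0.98,0,0,0,0,0.1],[-0.37,-0.98,0,0,0,0,0.1],[-0.37,-0.98,0,0,0,0,0.1],[-0.37,-0.98,0,0,0,0,0.1],[-0.37,-0.98,0,0,0,0,0.1]]
  ]
}}

```text
clock: 16.32
tcp_pos: [0.4515, -0.1275, 0.1237]
ee_rot: [[-0.932, 0.362, -0.001], [0.362, 0.932, 0.0], [0.001, -0.0, -1.0]]
force: [0.1, -0.6, 1.1]
width: 0.0511
grip_force: 0.0
```

>>> {"fn": "carry_out", "kwargs": {
  "plan": [
    [[-0.37,-0.98,0,0,0,0,0.1],[-0.37,-0.98,0,0,0,0,0.1],[-0.37,-0.98,0,0,0,0,0.1],[-0.37,-0.98,0,0,0,0,0.1],[-0.37,-0.98,0,0,0,0,0.1]]
  ]
}}

```text
clock: 16.95
tcp_pos: [0.4513, -0.2321, 0.1242]
ee_rot: [[-0.932, 0.362, -0.001], [0.362, 0.932, 0.0], [0.001, 0.0, -1.0]]
force: [1.2, 0.3, -0.2]
width: 0.0513
grip_force: 0.0
```

>>> {"fn": "carry_out", "kwargs": {
  "plan": [
    [[-0.37,-0.98,1,0,0,0,0.1],[0,0,1,0,0,-1,0.1],[0,0,0.5,0,0,0,0.1],[0,0,0,0,0,0,0.1]]
  ]
}}

```text
clock: 17.45
tcp_pos: [0.4512, -0.2515, 0.0738]
ee_rot: [[-0.963, 0.269, -0.002], [0.269, 0.963, 0.001], [0.002, 0.001, -1.0]]
force: [0.2, -0.7, 0.2]
width: 0.0514
grip_force: 0.0
```

```bash
python3 - <<'E'
from h import *
c=arm.capture("side"); p=arm.state()["tcp_pos"]; R=arm.state()["ee_rot"]; print(p,R[0],proj(c,p),proj(c,[.4525,-.2515,.012]))
a=cv2.resize(c["image"][170:300,170:300],None,fx=4,fy=4,interpolation=cv2.INTER_CUBIC)
cv2.imwrite("pics/g4.png",a)
E
```

```text
[ 0.45184275 -0.25175358  0.07469946] [-9.63413993e-01  2.68017481e-01 -3.27830168e-04] [222.46324086 234.64728494] [223.6295963  253.83108385]
```

View pics/g4.png

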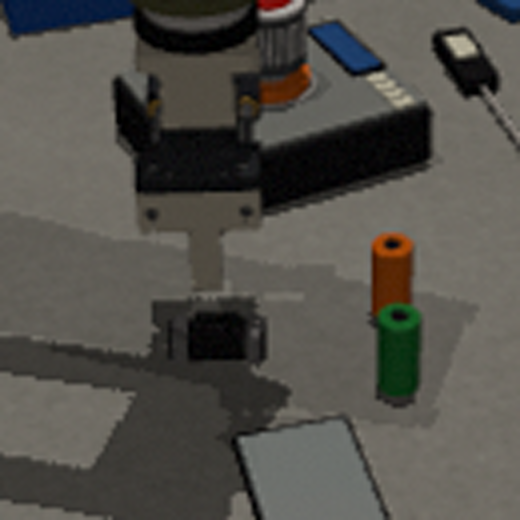

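The fingers straddle the clip, which is centred near (217,335). The alignment is within about 2 mm.

>>> {"fn": "carry_out", "kwargs": {
  "plan": [
    [[-0.07,0,1,0,0,0,0.1],[0,0,1,0,0,0,0.1],[0,0,1,0,0,0,0.1],[0,0,0.4,0,0,0,0.1],[0,0,0,0,0,0,0.1]]
  ]
}}

```text
clock: 18.12
tcp_pos: [0.4534, -0.2521, 0.0069]
ee_rot: [[-0.964, 0.267, -0.0], [0.267, 0.964, 0.0], [0.0, -0.0, -1.0]]
force: [-0.3, -0.4, 0.4]
width: 0.0512
grip_force: 0.0
```

>>> {"fn": "carry_out", "kwargs": {
  "plan": [
    [[0,0,0,0,0,0,-1],[0,0,0,0,0,0,-1],[0,0,0,0,0,0,-1],[0,0,0,0,0,0,-1]]
  ]
}}

```text
clock: 18.62
tcp_pos: [0.4536, -0.2523, 0.0071]
ee_rot: [[-0.964, 0.267, 0.001], [0.267, 0.964, -0.0], [-0.001, -0.0, -1.0]]
force: [-0.0, 0.8, 4.0]
width: 0.0235
grip_force: 30.0
```

>>> {"fn": "carry_out", "kwargs": {
  "plan": [
    [[0,0,-1,0,0,0,-1],[0,0,-1,0,0,0,-1],[0,0,-1,0,0,0,-1],[0,0,-1,0,0,0,-1],[0,0,-1,0,0,0,-1]]
  ]
}}

```text
clock: 19.25
tcp_pos: [0.4531, -0.252, 0.1071]
ee_rot: [[-0.964, 0.267, -0.0], [0.267, 0.964, 0.0], [0.0, 0.0, -1.0]]
force: [0.9, -0.1, -0.4]
width: 0.0236
grip_force: 30.0
```

>>> {"fn": "carry_out", "kwargs": {
  "plan": [
    [[-0.04,0.98,-1,0,0,0,-1],[-0.04,0.98,-1,0,0,0,-1],[-0.04,0.98,-1,0,0,0,-1],[-0.04,0.98,-1,0,0,0,-1],[-0.04,0.98,-1,0,0,0,-1]]
  ]
}}

```text
clock: 19.88
tcp_pos: [0.4832, -0.1581, 0.2071]
ee_rot: [[-0.964, 0.267, -0.0], [0.267, 0.964, 0.0], [0.0, 0.0, -1.0]]
force: [0.6, 0.6, -0.1]
width: 0.0237
grip_force: 30.0
```

>>> {"fn": "carry_out", "kwargs": {
  "plan": [
    [[-0.04,0.98,0,0,0,0,-1],[-0.04,0.98,0,0,0,0,-1],[-0.04,0.98,0,0,0,0,-1],[-0.04,0.98,0,0,0,0,-1],[-0.04,0.98,0,0,0,0,-1]]
  ]
}}

```text
clock: 20.5
tcp_pos: [0.5132, -0.0647, 0.2064]
ee_rot: [[-0.964, 0.267, -0.0], [0.267, 0.964, 0.0], [0.0, -0.0, -1.0]]
force: [0.5, -0.4, -0.6]
width: 0.0238
grip_force: 30.0
```

>>> {"fn": "carry_out", "kwargs": {
  "plan": [
    [[-0.04,0.98,0,0,0,0,-1],[-0.04,0.98,0,0,0,0,-1],[-0.04,0.98,0,0,0,0,-1],[-0.04,0.98,0,0,0,0,-1],[-0.04,0.98,0,0,0,0,-1]]
  ]
}}

```text
clock: 21.12
tcp_pos: [0.5436, 0.0293, 0.2066]
ee_rot: [[-0.964, 0.266, 0.0], [0.266, 0.964, -0.0], [-0.0, -0.0, -1.0]]
force: [0.2, -0.3, -0.2]
width: 0.0236
grip_force: 30.0
```

>>> {"fn": "carry_out", "kwargs": {
  "plan": [
    [[-0.04,0.98,0,0,0,0,-1],[-0.04,0.98,0,0,0,0,-1],[-0.04,0.98,0,0,0,0,-1],[-0.04,0.98,0,0,0,0,-1],[-0.04,0.98,0,0,0,0,-1]]
  ]
}}

```text
clock: 21.75
tcp_pos: [0.5736, 0.1227, 0.2066]
ee_rot: [[-0.964, 0.267, 0.0], [0.267, 0.964, -0.0], [-0.0, -0.0, -1.0]]
force: [0.5, -0.6, 0.2]
width: 0.0234
grip_force: 30.0
```

>>> {"fn": "carry_out", "kwargs": {
  "plan": [
    [[-0.04,0.98,0,0,0,0,-1],[-0.04,0.98,0,0,0,0,-1],[-0.04,0.98,0.5,0,0,0,-1],[-0.04,0.98,0.5,0,0,0,-1],[-0.04,0.98,0.5,0,0,0,-1]]
  ]
}}

```text
clock: 22.38
tcp_pos: [0.6032, 0.216, 0.1752]
ee_rot: [[-0.964, 0.267, -0.001], [0.267, 0.964, -0.0], [0.001, -0.001, -1.0]]
force: [0.3, 0.4, -1.2]
width: 0.0236
grip_force: 30.0
```

>>> {"fn": "carry_out", "kwargs": {
  "plan": [
    [[-0.04,0.98,0.5,0,0,0,-1],[-0.04,0.98,0.5,0,0,0,-1],[-0.04,0.98,0.5,0,0,0,-1],[0,0,0.5,0,0,0,-1],[0,0,0,0,0,0,-1]]
  ]
}}

```text
clock: 23.0
tcp_pos: [0.6201, 0.2703, 0.1347]
ee_rot: [[-0.964, 0.266, -0.003], [0.266, 0.964, -0.001], [0.002, -0.002, -1.0]]
force: [0.3, -0.5, 0.1]
width: 0.0237
grip_force: 30.0
```

```bash
python3 - <<'E'
from h import *
c=arm.capture("side"); t=arm.capture("top"); print(arm.state()["tcp_pos"])
a=cv2.resize(c["image"][80:200,140:300],None,fx=3,fy=3,interpolation=cv2.INTER_CUBIC)
b=cv2.resize(t["image"][140:260,80:180],None,fx=3,fy=3,interpolation=cv2.INTER_CUBIC)
cv2.imwrite("pics/g5.png",np.hstack([a,b]))
E
```

```text
[0.62105959 0.27019577 0.13655102]
```

View pics/g5.png

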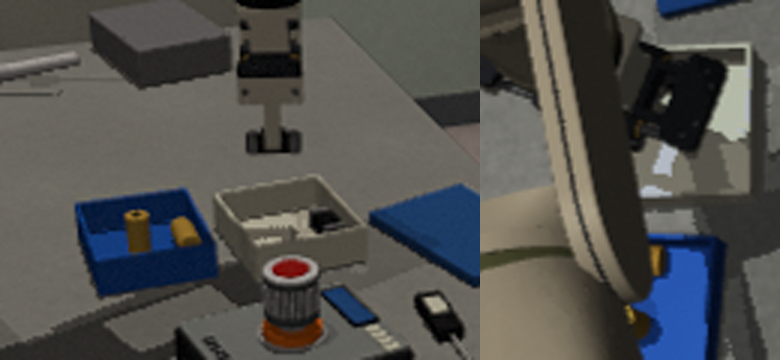

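The clip hangs at (273,142) over the free floor of the white bin, so I'm lowering and releasing it.

>>> {"fn": "carry_out", "kwargs": {
  "plan": [
    [[0,0,1,0,0,0,-1],[0,0,1,0,0,0,-1],[0,0,1,0,0,0,-1],[0,0,1,0,0,0,-1],[0,0,1,0,0,0,-1]]
  ]
}}

```text
clock: 23.72
tcp_pos: [0.6208, 0.2707, 0.0348]
ee_rot: [[-0.964, 0.267, -0.001], [0.267, 0.964, -0.0], [0.001, -0.0, -1.0]]
force: [0.1, 0.0, -0.2]
width: 0.0237
grip_force: 30.0
```

>>> {"fn": "carry_out", "kwargs": {
  "plan": [
    [[0,0,0.9,0,0,0,-1],[0,0,0.2,0,0,0,-1],[0,0,0,0,0,0,0.1],[0,0,0,0,0,0,0.1],[0,0,0,0,0,0,0.1]]
  ]
}}

```text
clock: 24.35
tcp_pos: [0.6219, 0.2711, 0.0158]
ee_rot: [[-0.964, 0.266, 0.002], [0.266, 0.964, 0.001], [-0.001, 0.001, -1.0]]
force: [-0.5, 0.2, -0.4]
width: 0.0484
grip_force: 0.0
```

>>> {"fn": "carry_out", "kwargs": {
  "plan": [
    [[0,0,-1,0,0,0,0.1],[0,0,-1,0,0,0,0.1],[0,0,-1,0,0,0,0.1],[0,0,-1,0,0,0,0.1],[0,0,-1,0,0,0,0.1]]
  ]
}}

```text
clock: 24.98
tcp_pos: [0.6213, 0.2709, 0.1165]
ee_rot: [[-0.964, 0.267, 0.001], [0.267, 0.964, 0.0], [-0.001, 0.0, -1.0]]
force: [-0.4, 0.4, 0.6]
width: 0.0509
grip_force: 0.0
```

>>> {"fn": "carry_out", "kwargs": {
  "plan": [
    [[0,0,-1,0,0,0,0.1],[0,0,-1,0,0,0,1],[0,0,-1,0,0,0,1],[0,0,-0.5,0,0,0,1]]
  ]
}}

```text
clock: 25.48
tcp_pos: [0.6218, 0.2711, 0.1867]
ee_rot: [[-0.964, 0.267, 0.002], [0.267, 0.964, 0.001], [-0.002, 0.001, -1.0]]
force: [0.8, 0.2, 0.3]
width: 0.0762
grip_force: 0.0
```

```bash
python3 - <<'E'
from h import *
c=arm.capture("side"); s=arm.state(); print(s["tcp_pos"],s["ee_rot"][:,1],s["qpos"])
for n in("clip_mid","sleeve_mid"): 
    for r in arm.search_frame(c,n)[:6]: print(n,round(r["conf"],2),np.round(r["at"],3))
for r in arm.trace(c,"cap_mid"): p=r["pixels"]; print(r["conf"],cv2.boundingRect(p.astype(np.uint8)))
h=cv2.cvtColor(c["image"],cv2.COLOR_BGR2HSV)
m=cv2.inRange(h,(0,150,60),(6,255,255))|cv2.inRange(h,(172,150,60),(180,255,255)); m[:155]=0;m[190:]=0;m[:,:220]=0;m[:,255:]=0
M=cv2.moments(m,True); print((M["m10"]/M["m00"],M["m01"]/M["m00"]),at_z(c,(M["m10"]/M["m00"],M["m01"]/M["m00"]),.13))
E
```

```text
[0.6221341  0.27117436 0.18763839] [0.26653512 0.96382359 0.00176456] [ 3.35545608e-01  3.53171336e-01  1.28611042e+00 -2.08988101e-05
  1.49917985e+00 -9.65450230e-01]
clip_mid 0.52 [0.617 0.263 0.025]
sleeve_mid 0.79 [ 0.685 -0.363  0.04 ]
sleeve_mid 0.65 [ 0.573 -0.26   0.043]
sleeve_mid 0.64 [0.461 0.28  0.048]
sleeve_mid 0.56 [ 0.553 -0.333  0.032]
sleeve_mid 0.42 [0.654 0.284 0.024]
0.68 (228, 164, 20, 25)
(236.28571428571428, 169.20408163265307) [ 0.55576862 -0.02199846  0.13      ]
```

>>> {"fn": "carry_out", "kwargs": {
  "plan": [
    [[-0.05,-0.94,0,0,0,0,1],[-0.05,-0.94,0,0,0,0,1],[-0.05,-0.94,0,0,0,0,1],[-0.05,-0.94,0,0,0,0,1],[-0.05,-0.94,0,0,0,0,1]]
  ]
}}

```text
clock: 26.3
tcp_pos: [0.6006, 0.1773, 0.1848]
ee_rot: [[-0.964, 0.267, 0.0], [0.267, 0.964, -0.0], [-0.0, 0.0, -1.0]]
force: [0.1, 0.3, 1.3]
width: 0.0931
grip_force: 0.0
```

>>> {"fn": "carry_out", "kwargs": {
  "plan": [
    [[-0.05,-0.94,0,0,0,0,1],[-0.05,-0.94,0,0,0,0,1],[-0.05,-0.94,0,0,0,0,1],[-0.05,-0.94,0,0,0,0,1],[-0.05,-0.94,0,0,0,0,1]]
  ]
}}

```text
clock: 26.92
tcp_pos: [0.5804, 0.0858, 0.1847]
ee_rot: [[-0.964, 0.266, 0.0], [0.266, 0.964, -0.0], [-0.0, 0.0, -1.0]]
force: [1.1, -0.3, 0.9]
width: 0.0935
grip_force: 0.0
```

>>> {"fn": "carry_out", "kwargs": {
  "plan": [
    [[-0.05,-0.94,0,0,0,0,1],[-0.05,-0.94,0,0,0,0,1],[-0.05,-0.94,0,0,0,0,1],[-0.05,-0.94,0,0,0,0,1],[-0.05,-0.94,0,0,0,0,1]]
  ]
}}

```text
clock: 27.55
tcp_pos: [0.5602, -0.0062, 0.1847]
ee_rot: [[-0.964, 0.267, 0.0], [0.267, 0.964, -0.0], [-0.0, 0.0, -1.0]]
force: [1.2, -0.8, -0.3]
width: 0.0929
grip_force: 0.0
```

>>> {"fn": "carry_out", "kwargs": {
  "plan": [
    [[-0.05,-0.94,0,0,0,0,1],[0,0,0,0,0,0,1],[0,0,0,0,0,0,1]]
  ]
}}

```text
clock: 27.92
tcp_pos: [0.5565, -0.0232, 0.1847]
ee_rot: [[-0.964, 0.267, 0.0], [0.267, 0.964, 0.0], [-0.0, 0.0, -1.0]]
force: [0.4, -0.0, 0.4]
width: 0.0927
grip_force: 0.0
```

```bash
python3 - <<'E'
from h import *
c=arm.capture("side"); s=arm.state(); p=s["tcp_pos"]; print(p,s["ee_rot"][:,1],s["qpos"],s["width"],proj(c,p))
a=cv2.resize(c["image"][90:210,180:300],None,fx=5,fy=5,interpolation=cv2.INTER_CUBIC)
cv2.imwrite("pics/g6.png",a)
E
```

```text
[ 0.55651552 -0.02288708  0.18465673] [2.66234251e-01 9.63908302e-01 3.30199395e-04] [-1.33376518e-01  3.24116698e-02  1.65375046e+00  3.26483712e-04
  1.45536503e+00 -1.43472626e+00] 0.09303237381956388 [236.15685203 152.71900292]
```

View pics/g6.png

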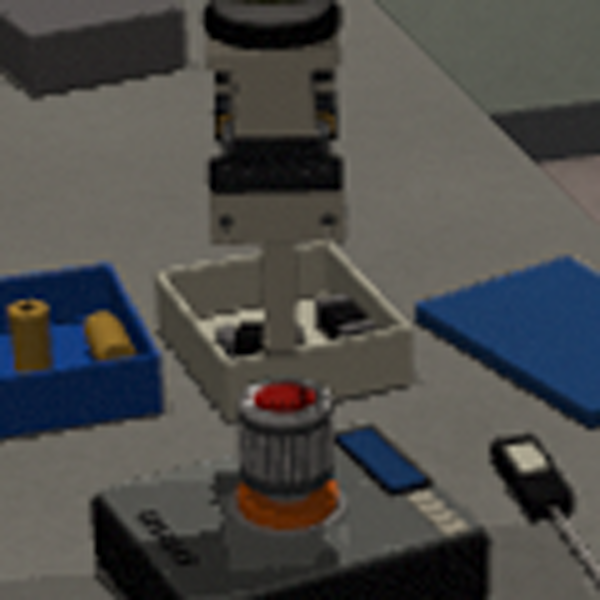

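The fingers at (282,350) are centred over the cap at (285,400). The clip lies in the white bin and the sleeve in the blue one.

>>> {"fn": "carry_out", "kwargs": {
  "plan": [
    [[0,0,1,0,0,0,1],[0,0,1,0,0,0,1],[0,0,1,0,0,0,1],[0,0,1,0,0,0,1],[0,0,0.8,0,0,0,1]]
  ]
}}

```text
clock: 28.6
tcp_pos: [0.5557, -0.0232, 0.0866]
ee_rot: [[-0.964, 0.267, -0.002], [0.267, 0.964, 0.0], [0.002, -0.0, -1.0]]
force: [-0.2, -0.3, -0.3]
width: 0.0933
grip_force: 0.0
```

>>> {"fn": "carry_out", "kwargs": {
  "plan": [
    [[0,0,0,0,0,0,1],[0,0,0,0,0,0,-1],[0,0,0,0,0,0,-1],[0,0,0,0,0,0,-1],[0,0,0,0,0,0,-1]]
  ]
}}

```text
clock: 29.22
tcp_pos: [0.5567, -0.0233, 0.0891]
ee_rot: [[-0.964, 0.267, 0.001], [0.267, 0.964, -0.0], [-0.001, 0.0, -1.0]]
force: [0.0, 1.1, 0.9]
width: 0.0575
grip_force: 0.8
```

>>> {"fn": "carry_out", "kwargs": {
  "plan": [
    [[0,0,0,0,0,0,-1],[0,0,0,0,0,1,-1],[0,0,0.1,0,0,1,-1],[0,0,0,0,0,0,-1]]
  ]
}}

```text
clock: 29.72
tcp_pos: [0.558, -0.0234, 0.0888]
ee_rot: [[-0.891, 0.454, 0.003], [0.454, 0.891, -0.0], [-0.003, 0.001, -1.0]]
force: [-1.1, 1.8, 8.8]
width: 0.0563
grip_force: 30.0
```

>>> {"fn": "carry_out", "kwargs": {
  "plan": [
    [[0,0,0,0,0,0.8,-1],[0,0,0,0,0,0.7,-1],[0,0,0,0,0,0,-1]]
  ]
}}

```text
clock: 30.1
tcp_pos: [0.5579, -0.0237, 0.0888]
ee_rot: [[-0.813, 0.582, 0.003], [0.582, 0.813, -0.001], [-0.003, 0.001, -1.0]]
force: [-1.5, -0.4, 11.3]
width: 0.0564
grip_force: 30.0
```

>>> {"fn": "carry_out", "kwargs": {
  "plan": [
    [[0,0,0,0,0,0.8,-1],[0,0,0,0,0,0,-1],[0,0,0,0,0,0.7,-1],[0,0,0,0,0,0,-1]]
  ]
}}

```text
clock: 30.6
tcp_pos: [0.558, -0.0236, 0.0888]
ee_rot: [[-0.717, 0.697, 0.004], [0.697, 0.717, -0.001], [-0.003, 0.002, -1.0]]
force: [-0.0, -0.3, 11.3]
width: 0.0563
grip_force: 30.0
```

>>> {"fn": "carry_out", "kwargs": {
  "plan": [
    [[0,0,0,0,0,0.8,-1],[0,0,0,0,0,0,-1],[0,0,0,0,0,0.7,-1],[0,0,0,0,0,0,-1]]
  ]
}}

```text
clock: 31.1
tcp_pos: [0.5579, -0.0237, 0.0888]
ee_rot: [[-0.605, 0.796, 0.003], [0.796, 0.605, -0.001], [-0.002, 0.002, -1.0]]
force: [-2.3, -1.6, 11.4]
width: 0.0558
grip_force: 30.0
```

>>> {"fn": "carry_out", "kwargs": {
  "plan": [
    [[0,0,0,0,0,0.8,-1],[0,0,0,0,0,0,-1],[0,0,0,0,0,0.7,-1],[0,0,0,0,0,0,-1]]
  ]
}}

```text
clock: 31.6
tcp_pos: [0.5578, -0.0237, 0.0888]
ee_rot: [[-0.479, 0.878, 0.003], [0.878, 0.479, -0.001], [-0.002, 0.002, -1.0]]
force: [-0.7, 0.1, 11.6]
width: 0.0558
grip_force: 30.0
```

>>> {"fn": "carry_out", "kwargs": {
  "plan": [
    [[0,0,0,0,0,0.8,-1],[0,0,0,0,0,0,-1],[0,0,0,0,0,0.7,-1],[0,0,0,0,0,0,-1]]
  ]
}}

```text
clock: 32.1
tcp_pos: [0.5575, -0.0234, 0.0883]
ee_rot: [[-0.343, 0.939, 0.002], [0.939, 0.343, -0.0], [-0.001, 0.002, -1.0]]
force: [-1.7, 0.9, 8.3]
width: 0.0561
grip_force: 30.0
```

>>> {"fn": "carry_out", "kwargs": {
  "plan": [
    [[0,0,0,0,0,0.5,-1],[0,0,0.05,0,0,0,-1],[0,0,0,0,0,0,-1]]
  ]
}}

```text
clock: 32.48
tcp_pos: [0.5576, -0.0231, 0.0871]
ee_rot: [[-0.296, 0.955, 0.003], [0.955, 0.296, 0.0], [-0.0, 0.003, -1.0]]
force: [0.8, 2.5, 4.7]
width: 0.0563
grip_force: 30.0
```

>>> {"fn": "carry_out", "kwargs": {
  "plan": [
    [[0,0,0.1,0,0,0.2,-1],[0,0,0.1,0,0,0,-1],[0,0,0,0,0,0,-1]]
  ]
}}

```text
clock: 32.85
tcp_pos: [0.5574, -0.0223, 0.0821]
ee_rot: [[-0.277, 0.961, 0.002], [0.961, 0.277, 0.002], [0.001, 0.003, -1.0]]
force: [3.1, 4.3, -1.3]
width: 0.0557
grip_force: 30.0
```

>>> {"fn": "carry_out", "kwargs": {
  "plan": [
    [[0,0,0.25,0,0,0,-1],[0,0,0.25,0,0,0,-1],[0,0,0,0,0,0,-1],[0,0,0,0,0,0,-1]]
  ]
}}

```text
clock: 33.35
tcp_pos: [0.5576, -0.0223, 0.0722]
ee_rot: [[-0.277, 0.961, 0.003], [0.961, 0.277, 0.001], [0.001, 0.003, -1.0]]
force: [4.0, 5.7, 0.6]
width: 0.0561
grip_force: 30.0
```

>>> {"fn": "carry_out", "kwargs": {
  "plan": [
    [[0,0,0.1,0,0,0,-1],[0,0,0.1,0,0,0,-1],[0,0,0,0,0,0,-1]]
  ]
}}

```text
clock: 33.72
tcp_pos: [0.5578, -0.0224, 0.071]
ee_rot: [[-0.278, 0.961, 0.003], [0.961, 0.278, 0.001], [0.0, 0.003, -1.0]]
force: [-9.1, 7.1, 23.4]
width: 0.0557
grip_force: 30.0
```

```bash
python3 - <<'E'
from h import *
c=arm.capture("side"); s=arm.state(); p=s["tcp_pos"]; print(p,s["force"],s["torque"])
for z in(.112,.117,.13): print(z,proj(c,[.557,-.0225,z]))
h=cv2.cvtColor(c["image"],cv2.COLOR_BGR2HSV)
m=cv2.inRange(h,(0,150,60),(6,255,255))|cv2.inRange(h,(172,150,60),(180,255,255)); m[:155]=0;m[195:]=0;m[:,:220]=0;m[:,255:]=0
M=cv2.moments(m,True); print(M["m00"],(M["m10"]/max(1,M["m00"]),M["m01"]/max(1,M["m00"])))
a=cv2.resize(c["image"][130:220,180:300],None,fx=6,fy=6,interpolation=cv2.INTER_CUBIC)
cv2.imwrite("pics/g7.png",a)
E
```

```text
[ 0.55778288 -0.02238671  0.07104755] [-9.18564698  6.18830486 23.88050844] [ 0.95752909  1.83437438 -0.2119181 ]
0.112 [236.87602284 174.53089351]
0.117 [236.83607775 173.06227829]
0.13 [236.7315227  169.21822329]
0.0 (0.0, 0.0)
```

View pics/g7.png

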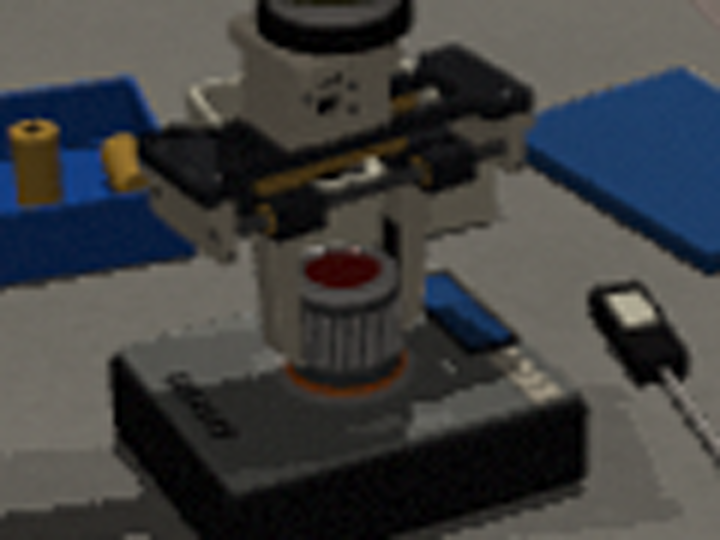

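The red disc is now at (343,270) in the crop, which puts the cap top near 0.111 m, matching the home height of 0.112 m. TCP travel was 18.1 mm, and the 23 N reaction fits the hard stop.

>>> {"fn": "carry_out", "kwargs": {
  "plan": [
    [[0,0,0,0,0,0,-1],[0,0,0,0,0,0,-1],[0,0,0,0,0,0,-1],[0,0,0,0,0,0,-1]]
  ]
}}

```text
clock: 34.28
tcp_pos: [0.5577, -0.0224, 0.071]
ee_rot: [[-0.278, 0.961, 0.003], [0.961, 0.278, 0.001], [0.0, 0.003, -1.0]]
force: [-7.7, 6.5, 24.2]
width: 0.0563
grip_force: 30.0
```

```bash
python3 -c "
from cell import arm
s=arm.state(); print(s['tcp_pos'],s['force'],s['grip_force']); print(arm.sign_off())"
```

```text
[ 0.55773501 -0.02236372  0.07100735] [-7.70904077  6.4800392  24.20536136] 30.00908932182938
the job is handed in; nothing more can be done
None
```

I handed the job in at about 34 s, with no verdict returned: the brass sleeve is in the blue bin, the black clip is in the white bin, and the cap is turned and held down at what measures as fully home (18 mm travel, 24 N push, 30 N grip).

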